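# Index the square blank by three clicks and hold the knob

### The job

Two dividing heads stand on the bench, one with a finished round piece in its chuck and one with a blank that is still square. On the head with the square blank, grip the indexing knob by its bar and turn it clockwise (seen from above) by three clicks from where it stands now, without running on past the third stop; leave the other head's knob, both workpieces and the things lying about undisturbed. Finish while still gripping the knob, holding it still in the third stop so that it can be locked.

Things in the scene. Friction and masses are not known exactly. Their poses are not given: they have to be found in the camera images.
- head_a: One of two like dividing heads fixed to the bench, either on the left or on the right: cream casting, foot 250 x 130, body 230 x 110 mm, top 70 mm above the bench. Origin: centre of its underside; x along its length, away from the robot; z up. On top: chuck with workpiece 60 mm towards -x, indexing knob 55 mm towards +x, between them a small steel plunger block (top at 84 mm).
- knob_a: Indexing knob of head_a: scalloped steel disc 74 mm across, top 80 mm above the bench; on it an upright black grip bar 16 mm thick (along own y), 80 to 116 mm above the bench, reaching 40 mm to -x of the axis (pointer end, white line) and 28 mm to +x. Origin on its vertical axis, 72 mm up; its pose turns with it. Clockwise = yaw falling. The chuck turns with it.
- knob_a_grip (a point): On the axis of knob_a, 106 mm above the bench: TCP height to grip the bar (fingertips 7 mm above the disc). Stops every 24 degrees, at knob yaw = head yaw - k x 24 degrees; this one starts at rest at k = 0. Each click resists with about 0.2 N m at first, nothing half way, then pulls into the next stop. Dead stops at k = -0.6 and 7.
- knob_a_tip (a point): Top of the pointer end of knob_a's bar, 40 mm from the axis, 116 mm above the bench. Straight distance from its starting place: 16.6 mm at one click, 32.5 mm at two, 47.0 mm at three, 59.4 mm at four.
- chuck_a_mid (a point): Centre of the floor of head_a's chuck, a round steel cup 56 mm across, 46 mm inside and 7 mm deep, rim 84 mm above the bench. A workpiece stands loosely in it.
- head_b: One of two like dividing heads fixed to the bench, either on the left or on the right: cream casting, foot 250 x 130, body 230 x 110 mm, top 70 mm above the bench. Origin: centre of its underside; x along its length, away from the robot; z up. On top: chuck with workpiece 60 mm towards -x, indexing knob 55 mm towards +x, between them a small steel plunger block (top at 84 mm).
- knob_b: Indexing knob of head_b: scalloped steel disc 74 mm across, top 80 mm above the bench; on it an upright black grip bar 16 mm thick (along own y), 80 to 116 mm above the bench, reaching 40 mm to -x of the axis (pointer end, white line) and 28 mm to +x. Origin on its vertical axis, 72 mm up; its pose turns with it. Clockwise = yaw falling. The chuck turns with it.
- knob_b_grip (a point): On the axis of knob_b, 106 mm above the bench: TCP height to grip the bar (fingertips 7 mm above the disc). Stops every 24 degrees, at knob yaw = head yaw - k x 24 degrees; this one starts at rest at k = 2. Each click resists with about 0.2 N m at first, nothing half way, then pulls into the next stop. Dead stops at k = -0.6 and 7.
- knob_b_tip (a point): Top of the pointer end of knob_b's bar, 40 mm from the axis, 116 mm above the bench. Straight distance from its starting place: 16.6 mm at one click, 32.5 mm at two, 47.0 mm at three, 59.4 mm at four.
- chuck_b_mid (a point): Centre of the floor of head_b's chuck, a round steel cup 56 mm across, 46 mm inside and 7 mm deep, rim 84 mm above the bench. A workpiece stands loosely in it.
- blank: The unfinished workpiece: a light wooden blank, still square, 46 x 46 mm, with a round foot that stands in the chuck of one of the two heads (either one). Origin: centre of the underside of its foot; z up; 61 mm high, so its top is 138 mm above the bench.
- finial: The finished workpiece: a round, turned wooden knob shape with a narrow waist, 48 mm across and 60 mm high, of the same wood, standing in the chuck of the other head. Origin: centre of the underside; z up.
- gouge: A turning gouge with a wooden handle, 240 mm long, 26 mm thick, lying on the bench between the heads. Origin: underside, middle; x along it. A bystander.
- block: A cork sanding block, 90 x 50 x 30 mm, lying on the bench between the heads on the robot's side. Origin: centre of underside. A bystander.
- cup: A grey plastic cup, 80 mm across and 90 mm high, standing to the left of the left head. Origin: centre of underside. A bystander.
- offcut: A round wooden offcut, 56 mm across and 50 mm high, standing to the right of the right head. Origin: centre of underside. A bystander.
There are look-alikes about, which are no part of the job. Leave any blue look-alike of the blank alone. What is shaped like the finial but yellow is not meant.

How it is judged:
At the end, for the whole second after the job is handed in: Square blank's knob still in the third clockwise stop (pointer tip 43.7-50.2 mm from its start: 72 degrees +-5), fingers on it with over 3 N, TCP within 25 mm of its grip point; other knob's pointer moved under 6 mm; both workpieces upright, the blank in its chuck (((horizontal distance between blank and chuck_a_mid below 0.015 m and distance of knob_a_tip from where it was at the start of the episode between 0.0437 and 0.0502 m and angular speed of knob_a below 0.15 rad/s and contact force between the fingers and knob_a above 3 N and distance between the grasp point and knob_a_grip below 0.025 m and distance of knob_b_tip from where it was at the start of the episode below 0.006 m) or (horizontal distance between blank and chuck_b_mid below 0.015 m and distance of knob_b_tip from where it was at the start of the episode between 0.0437 and 0.0502 m and angular speed of knob_b below 0.15 rad/s and contact force between the fingers and knob_b above 3 N and distance between the grasp point and knob_b_grip below 0.025 m and distance of knob_a_tip from where it was at the start of the episode below 0.006 m)) and angle between each of blank, finial's own z axis and vertical below 0.15 rad); the arm keeps its last pose, push and grip.
It fails at once if the knob of the head with the finished piece is turned ((horizontal distance between blank and chuck_a_mid above 0.05 m and distance of knob_a_tip from where it was at the start of the episode above 0.01 m) or (horizontal distance between blank and chuck_b_mid above 0.05 m and distance of knob_b_tip from where it was at the start of the episode above 0.01 m)).
It fails at once if the knob is turned well past the third stop (more than half way to the fourth) (distance of any of knob_a_tip, knob_b_tip from where it was at the start of the episode above 0.055 m).
It fails at once if a workpiece is knocked out of its chuck or tipped (angle between any of blank, finial's own z axis and vertical above 0.3 rad or distance of any of blank, finial from where it was at the start of the episode above 0.02 m).
It fails at once if a bystander is pushed more than 30 mm (distance of any of gouge, block, cup, offcut from where it was at the start of the episode above 0.03 m).
It also fails if it takes over 35 s, if anything falls off the work surface, if the arm or the gripper's body presses on something with over 40 N, if the wrist force passes 120 N, or if a joint passes its speed limit or range.

### The arm

A 7-joint arm with a two-finger parallel gripper is mounted at the origin on the work surface. World frame = base frame: x ahead of the robot, y to its left, z up, the work surface at z = 0. Lengths are in m, angles in rad, forces in N, time in s.
With the tool pointing down it reaches from about 0.425 to 0.875 m from the base axis. Payload 8.4 kg.
Tool frame: the origin (TCP) lies between the finger pads, 19 mm behind the fingertips; this is the grasp point; z points along the fingers, y is the line along which they close (so a half turn about z gives the same grasp; the last joint's range is limited). The gripper opens to 87 mm and grips with 3 to 60 N. Pads are 19 mm wide; open, the fingers measure 117 mm over their backs; the gripper's body (75 mm by 190 mm) begins 51 mm behind the grasp point.
Start: joints at [1.207, 0.333, 0.04, 1.465, -0.013, 1.343, -0.059], TCP at [0.17, -0.627, 0.241] pointing down, gripper open.
Joint ranges: [-2.58, 2.58], [-0.38, 2.09], [-1.3, 1.39], [0.25, 2.4], [-1.5, 4.64], [0.08, 2.09], [-2.65, 2.65]. Speed limits (rad/s): [2.22, 2.22, 2.79, 2.79, 3.14, 3.14, 3.14].

### API

Orientations are given as a rotation vector (axis times angle).
In Python, from cell import manip, camera, models gives the robot as it stands.
- The arm moves only by the tool carry_out, never from a script. Its argument "increments" is a list of rows, each a list of 3 entries, a list of its own where there are three numbers: the shift along the tool's x, y, z in units of 40 mm (1.0 is 40 mm), then the turn about the tool's z in degrees, then the finger opening in mm, from 0 to 87. A call has 1 to 8 rows; each row shifts and turns the commanded pose from where the row before left it, along the tool's axes as they then stand; what a row does not reach is not made up. A row lasts 1/8 s, in which the tool goes at most 62.5 mm and 10.7 degrees, less where a joint would pass 70% of its speed; a pose out of reach is approached as far as the arm can. A call is refused whole if a number of a shift passes 1 or a number of a turn 10.7, either way. A call with a gripper value outside its range is refused whole. The fingers move at their own pace and stop on an object; "force" is the grip in N (left out, the last holds). Time passes only in rows, so rows that do not move let the fingers close. It gives the time, the measured TCP pose, the force, the opening and the grip force at its end, in the units of the state.
- manip.get_state(): the state, without advancing time (a new reading comes with each control period).
- camera(name): name is "side" or "top"; returns a dict with "pixels" (420x560x3 uint8, red, green, blue), "camera_matrix" (3x3 intrinsics, pixels), "R" (3x3) and "t" (3): a world point X has camera coordinates R X + t. Camera axes: x right, y down, z forward; pixel columns grow to the right and rows downward; lengths in m; the calibration is good to about 2 mm. A picture is of the moment at which its call begins. There is no depth.
- manip.sign_off(): hands the job in; it is judged then, once.
Trained networks look in the newest picture that a camera, given by its name, has taken for a name from the list of things; names that differ only in an ending like _2 or _b are one class to them, and where a whole thing is asked for, a point or a joint stands for the part that bears it (a point fixed in the world has none). Each returns a list of dicts, best first, with "confidence" (0 to 1); they miss things now and then, are a little off and sometimes report something else, mostly with a low value. They report only what shows in the picture. A call takes as long as a camera call. They do not tell look-alikes from the thing itself.
- models.regions_of(camera, query): "mask" (420x560 bool, what is visible of it).
- models.tip_of(camera, query): "position" ([x, y, z] in m, in world coordinates, good to about 4 mm: a listed point, or the origin of a listed thing).
The state is a dict: "t": time; "joint_pos": joint angles; "dq": joint speeds; "tau": joint torques, N m; "tcp_pos": TCP position; "tool_rot": TCP orientation; "force": force on the tool from outside, world axes, zero at the start; "moment": the same for the moment, N m; "gripper_width": opening from 0.0 (shut) to 1.0 (fully open); "grasp_force": force on a finger pad.
Only numpy, scipy, OpenCV 4.12 (cv2) and the standard library are available. Lean on these libraries where they do the work, as an engineer would, in place of code of your own. Each camera call takes 0.05 s, during which the arm holds its last target. There are 200 camera calls.

## Working session

There is one attempt and no reset: what is moved stays moved. The work goes in short steps, Python scripts to look and compute and a tool call to move; the robot and the scene stay as the last step left them, time stands still between calls to the robot, and variables do not carry over. Pictures are saved under pics/ and viewed, at most 10 in all, crops included, and the job is handed in when it is done.

Besides the shell and the picture viewer there is one more tool, called after "Call:" by a JSON object that holds its "api" and its "payload". carry_out: Moves the arm, as the interface text tells. Its arguments: {"type":"object","properties":{"increments":{"type":"array","items":{"type":"array"}},"force":{"type":"number"}},"required":["increments"]}

```bash
mkdir -p pics; python3 - <<'E'
from cell import manip,camera,models
import cv2,numpy as np
for n in("top","side"):
    c=camera(n); cv2.imwrite(f"pics/{n}0.png",c["pixels"][:,:,::-1])
    print(n,c["camera_matrix"].tolist(),c["R"].tolist(),c["t"].tolist())
    for q in("knob_a_grip","knob_a_tip","chuck_a_mid","head_a","blank","finial"):
        print(q,[(np.round(d["position"],3).tolist(),round(d["confidence"],2)) for d in models.tip_of(n,q)])
s=manip.get_state();print(s)
E
```

```text
top [[432.9933309978556, 0.0, 286.63200653553463], [0.0, 432.9933309978556, 211.2992884495516], [0.0, 0.0, 1.0]] [[0.027658360376470792, -0.9993744437000803, 0.022039427860990515], [-0.9929133619307774, -0.03001539126970952, -0.11498752969886211], [0.115577120575855, -0.018702875877275676, -0.9931224152305261]] [-0.026127845312347735, 0.5079683693345456, 1.419772791576788]
knob_a_grip [([0.646, -0.23, 0.104], 0.92)]
knob_a_tip [([0.608, -0.235, 0.113], 0.64), ([0.586, 0.221, 0.071], 0.46)]
chuck_a_mid [([0.533, -0.23, 0.078], 0.73), ([0.529, -0.233, 0.08], 0.53)]
head_a [([0.53, 0.229, -0.002], 0.94), ([0.595, -0.227, -0.002], 0.64)]
blank [([0.323, 0.216, 0.0], 0.66), ([0.477, 0.236, 0.072], 0.63), ([0.471, 0.236, 0.081], 0.6)]
finial [([0.53, -0.233, 0.074], 0.72), ([0.413, -0.191, -0.001], 0.42)]
side [[505.52711218245116, 0.0, 279.0594404216431], [0.0, 505.52711218245116, 206.10149345330342], [0.0, 0.0, 1.0]] [[-0.9276170370700645, -0.3735217053364903, 0.002858002777276844], [-0.2346920929102654, 0.576856088329886, -0.7824044190072946], [0.2905963765478748, -0.726442419603414, -0
[... 532 characters left out ...]
oint_pos': array([ 1.20679357,  0.33317441,  0.03993444,  1.46537559, -0.01336617,
        1.34330471, -0.05851077]), 'dq': array([ 8.24288569e-04, -2.67965845e-04, -9.59274555e-04,  2.10916737e-03,
       -3.71746009e-04, -1.84618610e-06, -3.01783414e-04]), 'tau': array([ 9.43654823e-05, -6.55951595e+01,  1.33275580e+00, -4.03998148e+01,
       -5.97768836e-02,  3.48536158e-02,  1.91934549e-05]), 'tcp_pos': array([ 0.17007013, -0.62733993,  0.24127489]), 'tool_rot': array([ 3.11409961e+00,  4.14632864e-01, -5.34566083e-05]), 'force': array([0.16902222, 0.52570265, 0.54922926]), 'moment': array([-0.04252953, -0.03238644,  0.0190082 ]), 'grasp_force': 0.0, 'gripper_width': 0.9992718614694325}
```

View pics/top0.png

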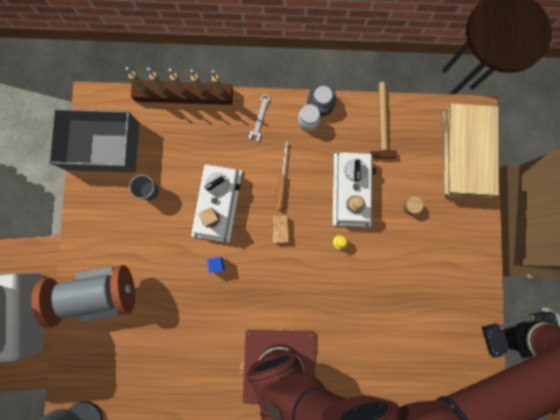

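View pics/side0.png

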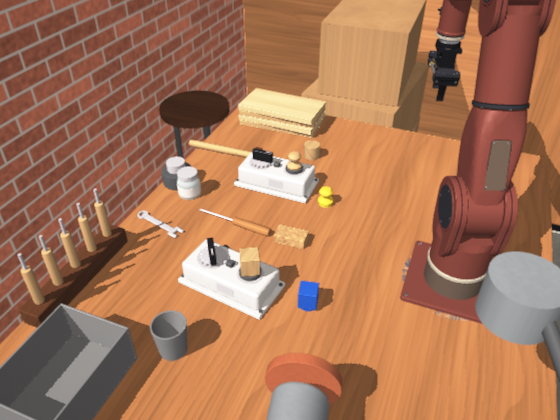

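The candidates are the wooden square blank in the left head's chuck (top 209,217), the blue cube on the bench (216,265, a look-alike), and the turned finial in the right head (356,204). The left head fits the description, because it holds natural wood that is square and sits in a chuck. I'll confirm it in a crop with a pose overlay.

```bash
cat > h.py <<'E'
from cell import manip,camera,models
import cv2,numpy as np
def proj(c,X):
    X=np.atleast_2d(X); p=(X@c["R"].T+c["t"])@c["camera_matrix"].T
    return p[:,:2]/p[:,2:]
def place(L,x,y,yaw):
    c,s=np.cos(yaw),np.sin(yaw); L=np.atleast_2d(L).astype(float)
    return np.c_[x+c*L[:,0]-s*L[:,1],y+s*L[:,0]+c*L[:,1],L[:,2]]
def rect(x0,x1,hy,z): return [[x0,-hy,z],[x1,-hy,z],[x1,hy,z],[x0,hy,z]]
def crop(c,hp,kyaw,S,w,h,ctr):
    x,y,yaw=hp
    u0,v0=ctr[0]-w//2,ctr[1]-h//2
    im=cv2.resize(c["pixels"][v0:v0+h,u0:u0+w,::-1],None,fx=S,fy=S,interpolation=cv2.INTER_CUBIC)
    k=place([[.055,0,0]],x,y,yaw)[0]
    for P,col in((place(rect(-.115,.115,.055,.07),x,y,yaw),(255,0,0)),(place(rect(-.125,.125,.065,0),x,y,yaw),(255,0,255)),(place(rect(-.04,.028,.008,.116),k[0],k[1],kyaw),(0,0,255))):
        q=((proj(c,P)-[u0,v0]+.5)*S).astype(int)
        cv2.polylines(im,[q],True,col,1)
    return im
E
python3 - <<'E'
from h import *
hp=(.532,.229,np.radians(-6.5)); ims=[]
for n in("top","side"):
    c=camera(n); ctr=proj(c,[hp[0],hp[1],.07])[0].astype(int)
    ims.append(crop(c,hp,hp[2]-np.radians(48),5 if n=="top" else 4,*((78,100) if n=="top" else (100,125)),ctr))
cv2.imwrite("pics/crop1.png",np.hstack(ims))
E
```

```text
(no output)
```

View pics/crop1.png

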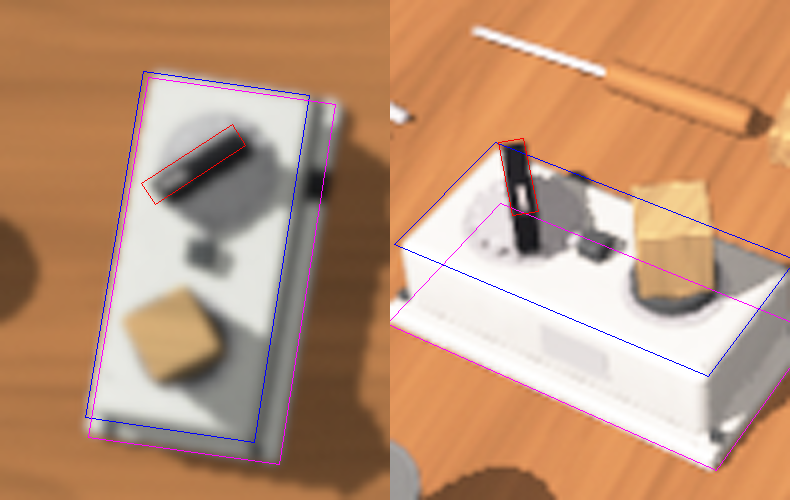

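```bash
cat > fit.py <<'E'
from h import *
from scipy.optimize import minimize
def sil(c,P,S=8,shape=(420,560),off=(0,0)):
    q=(proj(c,P)-off+.5)*S
    m=np.zeros((shape[0]*S,shape[1]*S),np.float32)
    cv2.fillConvexPoly(m,cv2.convexHull(np.round(q).astype(np.int32)),1)
    return cv2.GaussianBlur(cv2.resize(m,shape[::-1],interpolation=cv2.INTER_AREA),(0,0),.8)
def fitbar(cams,p0,masks=None):
    "fit x,y,yaw of bar by rendered dark-on-bright, least squares with free gains; white line masked"
    B=np.array(rect(-.04,.028,.008,.116)+rect(-.04,.028,.008,.08))
    def cost(p,cs):
        e=0
        for c in cs:
            ctr=proj(c,[p0[0],p0[1],.1])[0].astype(int); o=ctr-[16,16]
            g=c["pixels"][o[1]:o[1]+32,o[0]:o[0]+32].max(2).astype(float)
            s=sil(c,place(B,*p),shape=(32,32),off=o)
            d=np.clip((120-g)/90,0,1)
            e+=((s-d)**2).sum()
        return e
    out={}
    for nm,cs in [("both",list(cams.values()))]+[(n,[c]) for n,c in cams.items()]:
        r=minimize(lambda p:cost([p[0]/100,p[1]/100,p[2]*.1],cs),[p0[0]*100,p0[1]*100,p0[2]*10],method="Nelder-Mead",options=dict(initial_simplex=[[p0[0]*100+a,p0[1]*100+b,p0[2]*10+d] for a,b,d in((0,0,0),(.8,0,0),(0,.8,0),(0,0,1.5))]))
        out[nm]=(r.x[0]/100,r.x[1]/100,r.x[2]*.1); print(nm,np.round(out[nm][:2],4),round(np.degrees(out[nm][2]),1),round(r.fun,2))
    return out
E
python3 - <<'E'
from fit import *
cams={n:camera(n) for n in("top","side")}
o=fitbar(cams,(.583,.222,np.radians(-54)))
for n in cams:
    print([np.round(d["position"],4) for q in("knob_b_grip","knob_b_tip","chuck_b_mid","head_b") for d in models.tip_of(n,q) if d["position"][1]>0])
kx,ky,kw=o["both"];yaw=kw+np.radians(48)
hp=(kx-.055*np.cos(yaw),ky-.055*np.sin(yaw),yaw); ims=[]
for n,c in cams.items():
    ctr=proj(c,[.532,.229,.07])[0].astype(int)
    ims.append(crop(c,hp,kw,5 if n=="top" else 4,*((78,100) if n=="top" else (100,125)),ctr))
cv2.imwrite("pics/crop2.png",np.hstack(ims))
E
```

```text
both [0.5855 0.2202] -57.3 81.22
top [0.5869 0.2157] -51.6 32.85
side [0.5827 0.2269] -57.3 31.83
[array([0.5865, 0.2222, 0.1065]), array([0.4773, 0.2359, 0.0777]), array([0.5689, 0.2535, 0.1162]), array([0.4686, 0.2333, 0.0777]), array([ 0.5334,  0.2332, -0.0028])]
[array([0.5828, 0.2212, 0.1066]), array([0.5632, 0.2535, 0.1161]), array([0.5377, 0.2306, 0.0064])]
```

View pics/crop2.png

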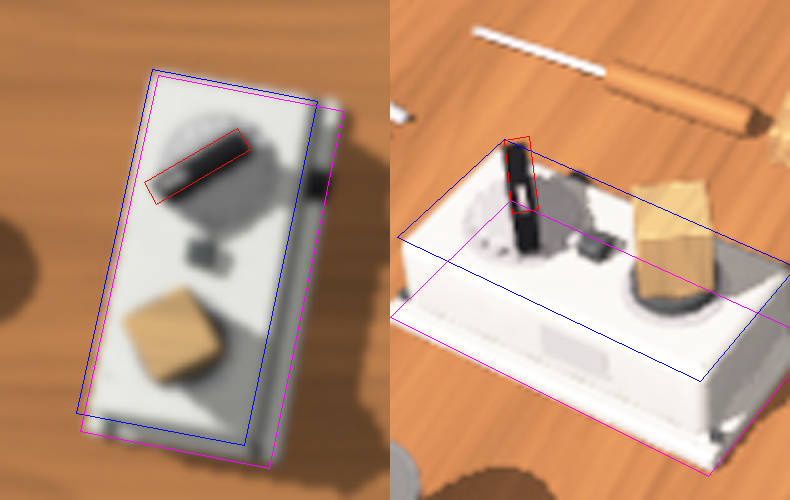

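The crop confirms it: the wooden square blank is in the left head's chuck (crop 172,335), with its bar at k=2 (bar yaw about -54°). The knob axis is near (0.585, 0.2215). I'll swing over along an arc at the current height.

Call:
{"api": "carry_out", "payload": {"increments": [[[1,0,0],-3.5,50],[[1,0,0],-3.5,50],[[1,0,0],-3.5,50],[[1,0,0],-3.5,50],[[1,0,0],-3.5,50],[[1,0,0],-3.5,50],[[1,0,0],-3.5,50],[[1,0,0],-3.5,50]], "force": 20}}

```text
t: 2.3
tcp_pos: [0.4524, -0.4807, 0.2412]
tool_rot: [2.92, 1.158, 0.0]
force: [-0.2, -0.3, -0.4]
gripper_width: 0.578
grasp_force: 0.0
```

Call:
{"api": "carry_out", "payload": {"increments": [[[1,0,0],-3.5,50],[[1,0,0],-3.5,50],[[1,0,0],-3.5,50],[[1,0,0],-3.5,50],[[1,0,0],-3.5,50],[[1,0,0],-3.5,50],[[1,0,0],-3.5,50],[[1,0,0],-3.5,50]]}}

```text
t: 3.3
tcp_pos: [0.6317, -0.2194, 0.2412]
tool_rot: [2.553, 1.83, 0.0]
force: [0.2, -0.7, 0.9]
gripper_width: 0.575
grasp_force: 0.0
```

Call:
{"api": "carry_out", "payload": {"increments": [[[1,0,0],-5,50],[[1,0,0],-5,50],[[1,0,0],-5,50],[[1,0,0],-5,50],[[1,0,0],-5,50],[[1,0,0],-5,50],[[1,0,0],-5,50],[[1,0,0],-5,50]]}}

```text
t: 4.3
tcp_pos: [0.6377, 0.0954, 0.2413]
tool_rot: [-1.769, -2.596, -0.0]
force: [-0.2, 0.5, 0.3]
gripper_width: 0.573
grasp_force: 0.0
```

```bash
cat > go.py <<'E'
from h import *
from scipy.spatial.transform import Rotation as R
def delta(x,y,z,yawx):
    s=manip.get_state(); Rt=R.from_rotvec(s["tool_rot"]).as_matrix()
    a=np.degrees(np.arctan2(Rt[1,0],Rt[0,0]))
    print("tcp",np.round(s["tcp_pos"],4),"toolx",round(a,2),"shift units",np.round(Rt.T@(np.array([x,y,z])-s["tcp_pos"])/.04,3),"turn",round((a-yawx+180)%360-180,2),"mom",np.round(s["moment"],3),"F",np.round(s["force"],1),s["grasp_force"],round(s["t"],2))
E
python3 -c "
from go import *
delta(.585,.2215,.241,125.5)"
```

```text
tcp [0.6377 0.0954 0.2413] toolx 111.47 shift units [ 3.417 -0.073  0.007] turn -14.03 mom [-0.047 -0.165 -0.024] F [-0.2  0.5  0.3] 0.0 4.3
```

Call:
{"api": "carry_out", "payload": {"increments": [[[0.85,-0.02,0],0,50],[[0.85,-0.02,0],0,50],[[0.85,-0.02,0],0,50],[[0.85,-0.02,0],0,50],[[0,0,0.7],-7,50],[[0,0,0.7],-7,50],[[0,0,0.7],0,50],[[0,0,0],0,50]]}}

```text
t: 5.3
tcp_pos: [0.5846, 0.2188, 0.1554]
tool_rot: [-1.442, -2.788, 0.004]
force: [0.9, -1.1, 0.4]
gripper_width: 0.574
grasp_force: 0.0
```

```bash
python3 -c "
from go import *
delta(.585,.2215,.106,125.5)
ims=[]
for n in('top','side'):
    c=camera(n); o=proj(c,[.585,.2215,.1])[0].astype(int)-[45,45]
    im=cv2.resize(c['pixels'][o[1]:o[1]+90,o[0]:o[0]+90,::-1],None,fx=4.4,fy=4.4,interpolation=cv2.INTER_CUBIC); ims.append(im)
    s=manip.get_state(); q=((proj(c,s['tcp_pos']+[0,0,-.019])-o+.5)*4.4).astype(int)[0]; cv2.circle(im,tuple(int(v) for v in q),3,(0,0,255),-1)
cv2.imwrite('pics/c3.png',np.hstack(ims))"
```

```text
tcp [0.5846 0.2188 0.1554] toolx 125.29 shift units [0.048 0.051 1.235] turn -0.21 mom [-0.02  -0.116 -0.04 ] F [ 0.9 -1.1  0.4] 0.0 5.3
```

View pics/c3.png

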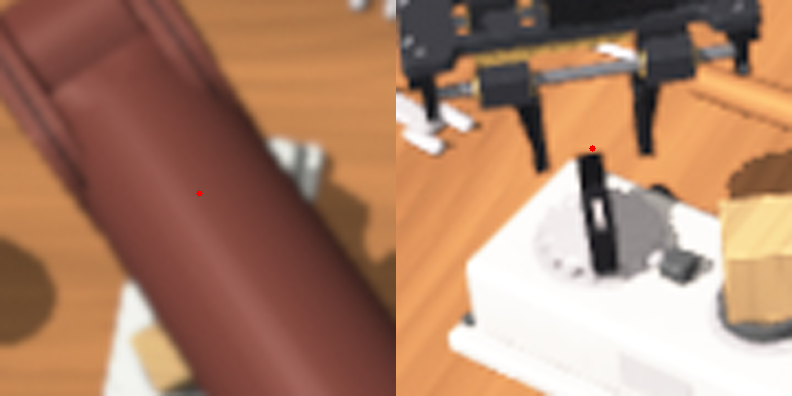

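The side view shows the fingers (crop 543,170 and 647,152) straddling the bar (595,155), roughly centred. Going down.

Call:
{"api": "carry_out", "payload": {"increments": [[[0,0,0.6],0,50],[[0,0,0.6],0,50],[[0,0,0],0,50]]}}

```text
t: 5.78
tcp_pos: [0.586, 0.2187, 0.1092]
tool_rot: [-1.445, -2.788, 0.001]
force: [-0.8, -0.9, 0.9]
gripper_width: 0.572
grasp_force: 0.0
```

```bash
python3 -c "
from go import *
delta(.585,.2215,.106,125.5)
c=camera('side'); o=proj(c,[.585,.2215,.1])[0].astype(int)-[40,40]
im=cv2.resize(c['pixels'][o[1]:o[1]+75,o[0]:o[0]+95,::-1],None,fx=8,fy=8,interpolation=cv2.INTER_CUBIC)
cv2.imwrite('pics/c4.png',im)"
```

```text
tcp [0.586  0.2187 0.1092] toolx 125.2 shift units [0.07  0.02  0.081] turn -0.3 mom [ 0.051 -0.068  0.011] F [-0.8 -0.9  0.9] 0.0 5.78
```

View pics/c4.png

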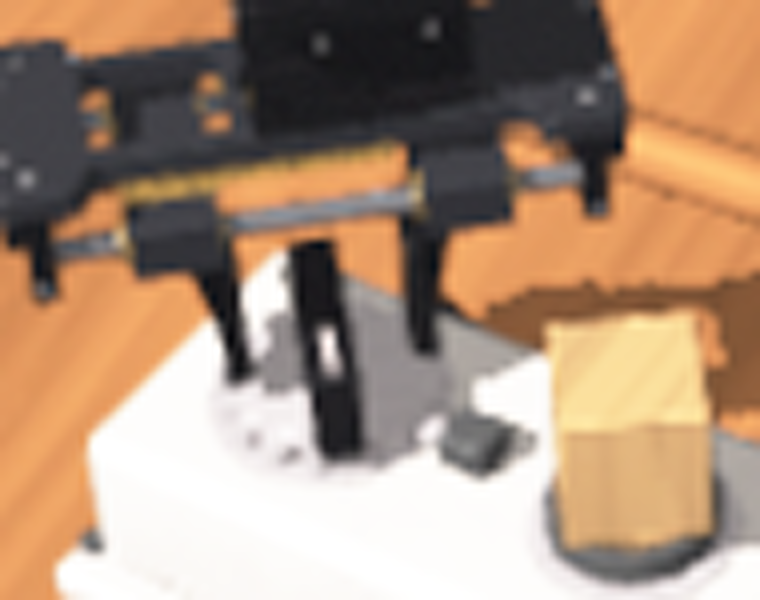

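The fingers are down on both sides of the bar (tips at crop 240,378 and 425,350), clear of the disc and the plunger. Closing.

Call:
{"api": "carry_out", "payload": {"increments": [[[0,0,0.05],0,30],[[0,0,0],0,20],[[0,0,0],0,12],[[0,0,0],0,5],[[0,0,0],0,5],[[0,0,0],0,5]], "force": 15}}

```text
t: 6.58
tcp_pos: [0.5874, 0.2194, 0.1077]
tool_rot: [1.446, 2.788, 0.004]
force: [6.1, 2.0, -1.6]
gripper_width: 0.184
grasp_force: 15.0
```

```bash
python3 -c "
from go import *
delta(.585,.2215,.106,125.5); print(manip.get_state()['gripper_width']*87)"
```

```text
tcp [0.5874 0.2194 0.1077] toolx 125.17 shift units [ 0.077 -0.018  0.042] turn -0.33 mom [ 0.46  -1.229 -0.096] F [ 6.1  2.  -1.6] 14.99745130771771 6.58
16.025416776036067
```

Gripped at 16.0 mm. First click, with a small lateral correction.

Call:
{"api": "carry_out", "payload": {"increments": [[[0,0.03,0.03],0,5],[[0,0,0],4,5],[[0,0,0],4,5],[[0,0,0],4,5],[[0,0,0],4,5],[[0,0,0],4,5],[[0,0,0],4,5],[[0,0,0],0,5]], "force": 35}}

```text
t: 7.58
tcp_pos: [0.5873, 0.2194, 0.1075]
tool_rot: [1.996, 2.425, -0.0]
force: [-5.5, -2.6, 13.0]
gripper_width: 0.181
grasp_force: 35.0
```

```bash
python3 -c "
from go import *
for i in range(3): delta(.585,.2215,.106,53.2); camera('side')"
```

```text
tcp [0.5873 0.2194 0.1075] toolx 101.1 shift units [ 0.063 -0.047  0.038] turn 47.9 mom [-0.636  1.044 -0.076] F [-5.5 -2.6 13. ] 35.00306971371174 7.58
tcp [0.5873 0.2194 0.1075] toolx 101.15 shift units [ 0.062 -0.046  0.038] turn 47.95 mom [-0.601  1.057 -0.079] F [-5.5 -1.6 12.7] 35.00290005002171 7.62
tcp [0.5873 0.2194 0.1075] toolx 101.16 shift units [ 0.062 -0.046  0.038] turn 47.96 mom [-0.506  1.101 -0.098] F [-5.1 -2.3 13. ] 35.002606180496514 7.67
```

Call:
{"api": "carry_out", "payload": {"increments": [[[0,0,-0.04],0,5],[[0,0,0],4,5],[[0,0,0],4,5],[[0,0,0],4,5],[[0,0,0],4,5],[[0,0,0],4,5],[[0,0,0],4,5],[[0,0,0],0,5]]}}

```text
t: 8.72
tcp_pos: [0.5871, 0.2194, 0.1076]
tool_rot: [-2.455, -1.96, 0.001]
force: [-2.3, -0.6, 2.1]
gripper_width: 0.18
grasp_force: 35.0
```

Call:
{"api": "carry_out", "payload": {"increments": [[[0,0,0],4,5],[[0,0,0],4,5],[[0,0,0],4,5],[[0,0,0],4,5],[[0,0,0],4,5],[[0,0,0],3.5,5],[[0,0,0],0,5],[[0,0,0],0,5]]}}

```text
t: 9.72
tcp_pos: [0.5869, 0.2195, 0.1077]
tool_rot: [-2.801, -1.421, 0.001]
force: [-5.3, 0.3, 1.9]
gripper_width: 0.184
grasp_force: 35.0
```

```bash
python3 -c "
from go import *
for i in range(3): delta(.585,.2215,.106,53.2); camera('side')
c=camera('side'); o=proj(c,[.585,.2215,.1])[0].astype(int)-[40,40]
im=cv2.resize(c['pixels'][o[1]:o[1]+75,o[0]:o[0]+95,::-1],None,fx=8,fy=8,interpolation=cv2.INTER_CUBIC)
cv2.imwrite('pics/c5.png',im)
for n in ('side','top'):
  camera(n)
  for q in ('knob_b_tip','knob_b_grip'): print(n,q,[(np.round(d['position'],4),round(d['confidence'],2)) for d in models.tip_of(n,q)])"
```

```text
tcp [0.5869 0.2195 0.1077] toolx 53.79 shift units [ 0.012 -0.069  0.041] turn 0.59 mom [-0.03   1.289 -0.224] F [-5.3  0.3  1.9] 35.00097163952887 9.72
tcp [0.5869 0.2195 0.1076] toolx 53.77 shift units [ 0.012 -0.069  0.04 ] turn 0.57 mom [-0.035  1.349 -0.237] F [-6.  -0.5  2. ] 34.99859101139009 9.78
tcp [0.5869 0.2195 0.1076] toolx 53.75 shift units [ 0.013 -0.069  0.04 ] turn 0.55 mom [-0.125  1.192 -0.176] F [-6.  -1.   4.6] 34.999513258226216 9.82
side knob_b_tip [(array([0.6108, 0.249 , 0.1151]), 0.58)]
side knob_b_grip [(array([0.5802, 0.2208, 0.1077]), 0.68)]
top knob_b_tip []
top knob_b_grip []
```

View pics/c5.png

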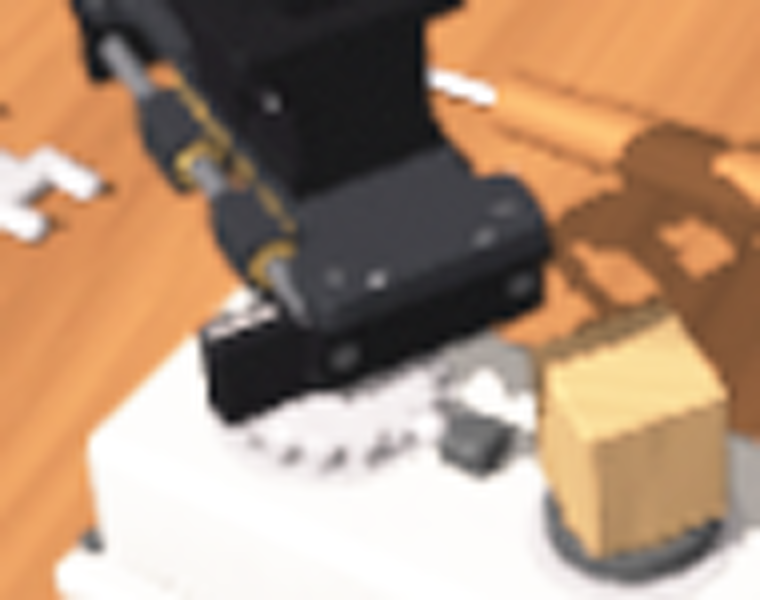

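The picture shows the pointer end (crop 215,370) turned to the far left by about three clicks, with the blank upright in its chuck. The tip has moved about 47.8 mm. The remaining moment, about -0.2 N m, suggests the stop lies 1-2° further clockwise.

Call:
{"api": "carry_out", "payload": {"increments": [[[0,0.02,0],0.7,5],[[0,0,0],0.8,5],[[0,0,0],0,5],[[0,0,0],0,5]]}}

```text
t: 10.72
tcp_pos: [0.587, 0.2194, 0.1076]
tool_rot: [-2.82, -1.384, 0.002]
force: [-7.4, -0.8, 6.1]
gripper_width: 0.178
grasp_force: 35.0
```

```bash
python3 -c "
from go import *
for i in range(6): delta(.585,.2215,.106,52); camera('side')
for q in ('knob_b_tip','blank','finial','knob_a_tip'): print(q,[(np.round(d['position'],4),round(d['confidence'],2)) for d in models.tip_of('side',q)])"
```

```text
tcp [0.587  0.2194 0.1076] toolx 52.28 shift units [ 0.01 -0.07  0.04] turn 0.28 mom [0.006 1.72  0.062] F [-7.4 -0.8  6.1] 35.0007868045941 10.72
tcp [0.587  0.2195 0.1076] toolx 52.28 shift units [ 0.011 -0.07   0.04 ] turn 0.28 mom [-0.004  1.69   0.078] F [-8.1 -0.3  6.3] 35.001048794947565 10.78
tcp [0.587  0.2194 0.1076] toolx 52.27 shift units [ 0.01  -0.071  0.04 ] turn 0.27 mom [0.014 1.659 0.086] F [-7.3 -0.2  5.2] 35.00104852952063 10.82
tcp [0.587  0.2194 0.1076] toolx 52.27 shift units [ 0.01  -0.071  0.041] turn 0.27 mom [0.02  1.754 0.078] F [-8.2  0.1  5.3] 35.0018697604537 10.88
tcp [0.587  0.2194 0.1076] toolx 52.27 shift units [ 0.01  -0.071  0.04 ] turn 0.27 mom [-0.043  1.72   0.073] F [-8.5 -0.5  5.9] 35.001985961571336 10.93
tcp [0.587  0.2194 0.1076] toolx 52.27 shift units [ 0.01  -0.071  0.041] turn 0.27 mom [-0.029  1.705  0.004] F [-7.4 -0.6  5.3] 35.001138621009886 10.97
knob_b_tip [(array([0.6118, 0.252 , 0.1153]), 0.77), (array([0.4761, 0.235 , 0.075 ]), 0.18)]
blank [(array([0.4736, 0.2349, 0.0773]), 0.98), (array([0.4736, 0.2368, 0.0758]), 0.73), (array([0.3238, 0.2181, 0.004 ]), 0.55), (array([ 5.403e-01, -4.369e-01, -1.000e-04]), 0.49)]
finial [(array([ 0.5341, -0.228 ,  0.0803]), 0.53), (array([ 4.096e-01, -1.906e-01,  1.000e-04]), 0.5)]
knob_a_tip [(array([ 0.6094, -0.2327,  0.119 ]), 0.88), (array([0.4475, 0.0106, 0.0018]), 0.27)]
```

The moment is near zero, so the knob is sitting in the third stop. The tool has turned 72.9° in all, the grip is 35 N, and nothing else has moved. Handing in.

```bash
python3 -c "
from cell import manip
print(manip.sign_off())"
```

```text
the job is handed in; nothing more can be done
None
```

I turned the square blank's knob (left head, head_b) three clicks clockwise and handed the job in at about 11 s, still gripping it at 35 N in the third stop; the hand-in gave no verdict.

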